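Tighten a ratchet clamp on a mended terracotta block

ROBOT

A 6-joint arm with a two-finger parallel gripper is mounted at the origin on the work surface. World frame = base frame: x ahead of the robot, y to its left, z up, the work surface at z = 0. Lengths are in mm, angles in rad, forces in N, time in s.
With the tool pointing down it reaches from about 325 to 900 mm from the base axis. Payload 6.1 kg.
Tool frame: the origin (TCP) lies midway between the tips of the shut fingers; the grasp point (between the pads) lies 19 mm behind it; z points along the fingers, y is the direction in which the jaws open and shut (so a half turn about z gives the same grasp; the last joint's range is limited). The gripper opens to 85 mm and grips with 20 to 120 N. Pads are 22 mm wide; open, the fingers measure 114 mm over their backs; the gripper's body (76 mm by 85 mm) begins 54 mm behind the grasp point. The pads swing forward as they close: fully open they stand 13 mm farther back than shut.
Start: joints at [-1.343, 0.22, 1.526, -0, 1.395, -0.126], TCP at [216.533, -586.284, 231.3] pointing down, gripper open.
Joint ranges: [-2.98, 2.98], [-0.91, 2.08], [0.09, 2.57], [-1.24, 4.39], [0.2, 2.65], [-2.68, 2.68]. Speed limits (rad/s): [2.57, 2.57, 3.01, 3.14, 3.14, 3.14].

INTERFACE

Orientations are given as a rotation vector (axis times angle).
In Python, from rig import env, eyes, finish_job gives the robot as it stands.
- The arm moves only by the tool carry_out, never from a script. Its argument "rows" is a list that holds one entry, the list of rows, each a list of 7 numbers: the turn, a rotation vector about the tool's x, y, z in degrees, then the shift along the tool's x, y, z in m, then the opening, from -1 (shut) to 1 (fully open). In form: [[[ax, ay, az, x, y, z, claw], ...]]. A call has 1 to 20 rows; each row is the pose to reach, as a shift and turn from the pose commanded when the call began, along the tool's axes at that moment; what a row does not reach only later rows make up. A row lasts 1/12 s, in which the tool goes at most 41.7 mm and 7.16 degrees, less where a joint would pass 70% of its speed; a pose out of reach is approached as far as the arm can. A call with a gripper value outside its range is refused whole. The fingers move at their own pace and stop on an object; "grip_force" is the grip in N (left out, the last holds). Time passes only in rows, so rows that repeat a pose let the fingers close. It gives the time, the measured TCP pose, the force and the opening at its end, in the units of the state.
- env.read_state(): the state, without advancing time (a new reading comes with each control period).
- eyes.get_image(name): name is "scene" or "top" or "wrist"; returns (picture, depth): 420x560x3 uint8, red, green, blue; 420x560 float32, mm along the optical axis (not along the pixel's ray), 0 where there is no reading.
- eyes.camera_params(name): a dict with "intrinsics" (3x3 intrinsics, pixels), "dist_coeffs" ([k1, k2, p1, p2, k3] as OpenCV has them; the pictures are not rectified), "T" (4x4, takes a point from camera to world coordinates). Camera axes: x right, y down, z forward; pixel columns grow to the right and rows downward; lengths in mm; the calibration is good to about 2 mm. A picture is of the moment at which its call begins: read the wrist's pose just before it. camera_params takes no time and is no camera call; for the wrist camera it gives the pose at the moment of the call.
- finish_job(): hands the job in, once; it reports no verdict.
The state is a dict: "time_s": time; "joint_pos": joint angles; "qvel": joint speeds; "joint_torque": joint torques, N m; "tcp_pos": TCP position; "ee_rot": TCP orientation; "force": force on the tool from outside, world axes, zero at the start; "moment": the same for the moment, N m; "gripper_width": finger opening in mm.
Only numpy, scipy, OpenCV 4.12 (cv2) and the standard library are available. Lean on these libraries where they do the work, as an engineer would, in place of code of your own. Each camera call takes 0.05 s, during which the arm holds its last target. There are 200 camera calls.

TASK

The mended terracotta block stands loose between the jaws of the orange bench clamp. Squeeze the clamp's black trigger towards its orange grip and let it go, again and again, until the sliding jaw grips the block firmly, then let go and move clear. Leave the blue clamp alone.

Things in the scene. Friction and masses are not known exactly. Their poses are not given: they have to be found in the camera images.
- clamp: Bar clamp, ORANGE head (68 mm high) and grip, fixed on the table. Origin: table top below the squeeze centre; x along the bar from grip to jaws, z up. Upright orange grip: x -15 to -1 mm, 26 mm wide, top 144 mm high. Black trigger before it. Fixed jaw: x 84 to 105 mm, 105 mm high. The far, sliding jaw is drawn to -x. Fully squeezed, grip and trigger span x -15 to 15: centre a gripper at x = 0 or -2 mm.
- trigger (a joint): Travel of the black upright trigger towards the grip, 0 to 0.016 m. It is 10 mm thick, 22 mm wide, 68 to 138 mm high; outer face at x = 31 mm at rest, 15 mm squeezed (clamp's frame): open 75 to 82 mm, take from above at 95 to 135 mm height. A 2.5-4 N spring returns it. Ratchet, 6 mm pitch: a full squeeze (12 N, 25 N when gripping) draws the jaw some 12 mm; it stays. 2 to 6 needed.
- pad (a joint): How far the sprung black face of the sliding jaw (40 x 42 mm, on brass pins) is pushed back into the jaw by the block: 0 = free, 0.008 m = fully home (1 N per mm). Half way (4 mm) or more with the trigger let go = gripped firmly; 2 mm is only the block being pushed along. Squeezing more often than needed does no harm.
- block_center (a point): Centre of the mended terracotta block, 45 (along the clamp's x) x 56 x 40 mm high: two reddish halves, pale seam. It stands loose on the clamp's aluminium rest, 60 mm above the table, between the jaws (centre 80 mm above the table). It need not be handled: the jaw pushes it against the fixed jaw.
- clamp2: The other clamp, same shape, origin and axes, but with a BLUE head and grip and a grey trigger, already tight on a pale stone. Not to be touched.
There are look-alikes about, which are no part of the job. Of the things that look like the part that bears block_center, the middle-sized one is meant.

How it is judged (in metres and radians):
On the way, in this order (a step that is already met when the one before it is completed fails the run):
1. the trigger of the orange clamp is squeezed (past 6 mm) (value of joint trigger above 0.006 m), for 0.05 s.
2. it is let go (back within 3 mm of its rest) (value of joint trigger below 0.003 m), for 0.05 s.
3. it is squeezed again (past 6 mm) (value of joint trigger above 0.006 m), for 0.05 s.
4. the trigger is let go and the sprung face of the jaw stays pushed in by 4 mm or more (value of joint trigger below 0.003 m and value of joint pad above 0.004 m), for 0.3 s.
At the end, for the whole second after the job is handed in: The block stands upright (within 10 degrees) on the rest between the jaws of the orange clamp, within 20 mm of its middle line and against the fixed jaw, the sprung face of the sliding jaw is pushed in by 4 mm or more, and the trigger is back at rest (within 3 mm) (all of step 4 and x of block_center in the frame of clamp between 0.115 and 0.145 m and y of block_center in the frame of clamp between -0.02 and 0.02 m and z of block_center in the frame of clamp between 0.07 and 0.095 m and angle between block_center's own z axis and vertical below 0.17 rad); the robot touches nothing.
It fails at once if the blue clamp is touched (more than 2 N) (contact force between any of the arm, the fingers and clamp2 above 2 N).
It also fails if it takes over 38 s, if anything falls off the work surface, if the arm or the gripper's body presses on something with over 40 N, if the wrist force passes 120 N, or if a joint passes its speed limit or range.

## Working session

There is one attempt and no reset: what is moved stays moved. The work goes in short steps, Python scripts to look and compute and a tool call to move; the robot and the scene stay as the last step left them, time stands still between calls to the robot, and variables do not carry over. Pictures are saved under pics/ and viewed, about 8 in all and at most 12, crops included, and the job is handed in when it is done.

Besides the shell and the picture viewer there is one more tool, called as name(argument=value, ...), one argument or row to a line, values as JSON. carry_out: Moves the arm, as the interface text tells. Its arguments: {"type":"object","properties":{"rows":{"type":"array","items":{"type":"array","items":{"type":"array","items":{"type":"number"}}}},"grip_force":{"type":"number"}},"required":["rows"]}

```bash
mkdir -p pics; ls; python3 - <<'E'
from rig import env,eyes
import cv2,numpy as np
s=env.read_state();print(s)
for n in("scene","top"):
    p,d=eyes.get_image(n);cv2.imwrite(f"pics/{n}0.png",p[:,:,::-1]);np.save(f"pics/{n}0.npy",d)
    c=eyes.camera_params(n);print(n,c)
E
```

```text
pics
{'time_s': 0.0, 'joint_pos': array([-1.34308362e+00,  2.21228379e-01,  1.52760254e+00,  2.17027525e-05,
        1.39469056e+00, -1.26099246e-01]), 'qvel': array([-6.19764549e-05, -3.78250205e-04,  1.58818536e-03, -9.65992710e-06,
       -3.29261421e-04,  5.83712394e-04]), 'joint_torque': array([ 6.46967783e-04, -4.96902287e+01, -3.89393342e+01,  4.54466476e-05,
        1.12240843e-02,  1.01167740e-05]), 'tcp_pos': array([ 216.41543908, -585.69958332,  230.2023756 ]), 'ee_rot': array([-3.09066522e+00, -5.52527092e-01,  1.20280134e-04]), 'force': array([0.04965713, 0.43908331, 0.21308262]), 'moment': array([ 0.04608654,  0.02856497, -0.01379478]), 'gripper_width': 85.62210524796308}
scene {'intrinsics': array([[388.93081063,   0.        , 283.14938374],
       [  0.        , 388.93081063, 208.35573721],
       [  0.        ,   0.        ,   1.        ]]), 'dist_coeffs': array([-0.02340243,  0.        ,  0.        ,  0.        ,  0.        ]), 'T': array([[-5.71022659e-01,  5.68808207e-01, -5.91937790e-01,
         1.02903354e+03],
       [ 8.20753318e-01,  4.10702256e-01, -3.97099041e-01,
         3.41378610e+02],
       [ 1.72369924e-02, -7.12587455e-01, -7.01371517e-01,
         6.09069869e+02],
       [ 0.00000000e+00,  0.00000000e+00,  0.00000000e+00,
         1.00000000e+00]])}
top {'intrinsics': array([[528.00390095,   0.        , 292.6331887 ],
       [  0.        , 528.00390095, 214.67448688],
       [  0.        ,   0.        ,   1.        ]]), 'dist_coeffs': array([0.06226057, 0.        , 0.        , 0.        , 0.        ]), 'T': array([[ 8.73077260e-04, -9.98477530e-01,  5.51530621e-02,
         5.32072887e+02],
       [-9.99999550e-01, -8.51231264e-04,  4.19588253e-04,
         4.08576953e+01],
       [-3.72001431e-04, -5.51534036e-02, -9.98477823e-01,
         1.20213254e+03],
       [ 0.00000000e+00,  0.00000000e+00,  0.00000000e+00,
         1.00000000e+00]])}
```

View pics/scene0.png

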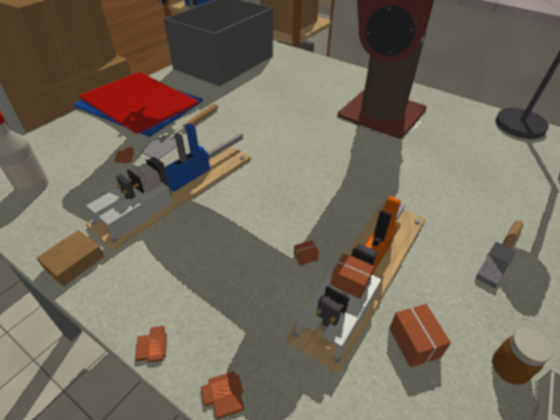

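View pics/top0.png

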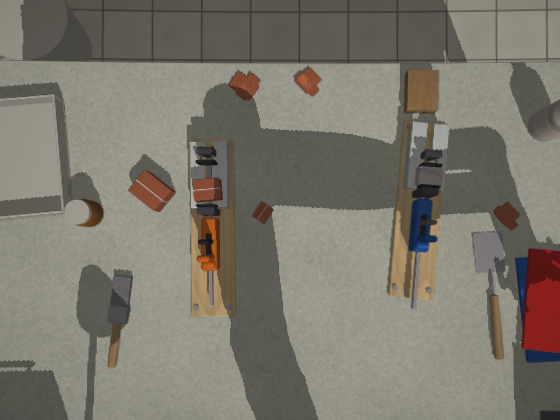

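The orange clamp is at top (207,230) and scene (375,245). The mended blocks in the top view are a large one at (151,191), a small one at (262,212) and a middle-sized one between the orange jaws at (207,190). The last one is meant. I'll confirm it in an enlarged crop and measure.

```bash
cat > h.py <<'E'
import cv2,numpy as np
from rig import eyes
def cloud(n,d,c=None):
    c=c or eyes.camera_params(n); v,u=np.mgrid[:420,:560].astype(np.float32)
    q=cv2.undistortPoints(np.stack([u.ravel(),v.ravel()],1)[:,None],c["intrinsics"],c["dist_coeffs"])[:,0]
    z=d.ravel(); P=np.c_[q*z[:,None],z,np.ones_like(z)]@c["T"].T
    return P[:,:3].reshape(420,560,3)
E
python3 - <<'E'
from h import *
a=cv2.imread("pics/top0.png")[130:320,170:260];b=cv2.imread("pics/scene0.png")[185:375,280:440]
cv2.imwrite("pics/c1.png",np.hstack([cv2.resize(a,None,fx=3,fy=3,interpolation=2),cv2.resize(b,None,fx=3,fy=3,interpolation=2)]))
for n in("top","scene"):
    P=cloud(n,np.load(f"pics/{n}0.npy"));im=cv2.imread(f"pics/{n}0.png")
    hsv=cv2.cvtColor(im,cv2.COLOR_BGR2HSV);x,y,z=P[...,0],P[...,1],P[...,2]
    L=(y>130)&(y<300)&(x>250)&(x<720)&(z>20)
    o=L&(hsv[...,0]<16)&(hsv[...,1]>215)&(hsv[...,2]>120)
    al=L&(hsv[...,1]<40)&(hsv[...,2]>110)&(z>40)&(z<75)
    for nm,m in(("orange hi",o&(z>120)),("orange lo",o&(z<75)),("alu",al),("dark hi",L&(hsv[...,2]<60)&(z>110)),("dark jaw",L&(hsv[...,2]<70)&(z>85)&(z<112))):
        q=P[m]
        if len(q)>5:
            r=cv2.minAreaRect(q[:,:2].astype(np.float32));print(n,nm,len(q),np.median(q,0).round(),np.percentile(q,[3,97],axis=0).round().tolist(),[np.round(t,1) for t in r])
E
```

```text
top orange hi 19 [500. 220. 141.] [[498.0, 210.0, 138.0], [507.0, 232.0, 146.0]] [array([502.4, 220.7]), array([10.1, 23.9]), np.float64(2.8)]
top orange lo 37 [517. 208.  65.] [[478.0, 205.0, 60.0], [583.0, 230.0, 69.0]] [array([530. , 216.7]), array([ 29.1, 104.8]), np.float64(86.1)]
top alu 279 [623. 254.  57.] [[404.0, 216.0, 44.0], [717.0, 265.0, 62.0]] [array([560.3, 220.2]), array([320.9,  78.6]), np.float64(2.8)]
top dark hi 55 [538. 219. 135.] [[534.0, 211.0, 114.0], [542.0, 232.0, 140.0]] [array([537.7, 221.8]), array([ 8.1, 21.5]), np.float64(0.5)]
top dark jaw 289 [611. 220. 102.] [[542.0, 195.0, 88.0], [707.0, 241.0, 108.0]] [array([614.5, 217.4]), array([207.7,  49.7]), np.float64(1.0)]
scene orange hi 40 [507. 222. 144.] [[502.0, 214.0, 142.0], [510.0, 232.0, 146.0]] [array([505.7, 222.9]), array([ 8.4, 19.2]), np.float64(6.0)]
scene orange lo 53 [547. 213.  68.] [[484.0, 209.0, 64.0], [560.0, 237.0, 70.0]] [array([520.7, 222.9]), array([19.5, 81.9]), np.float64(75.4)]
scene alu 486 [663. 260.  60.] [[409.0, 221.0, 42.0], [718.0, 266.0, 62.0]] [array([558.8, 245.3]), array([324.3,  27.4]), np.float64(5.5)]
scene dark hi 159 [541. 224. 127.] [[537.0, 215.0, 111.0], [543.0, 233.0, 139.0]] [array([539.9, 223.4]), array([20.4,  7.5]), np.float64(89.5)]
scene dark jaw 610 [616. 226. 101.] [[540.0, 209.0, 87.0], [709.0, 244.0, 108.0]] [array([611.4, 225.8]), array([199.4,  39.4]), np.float64(1.0)]
```

View pics/c1.png

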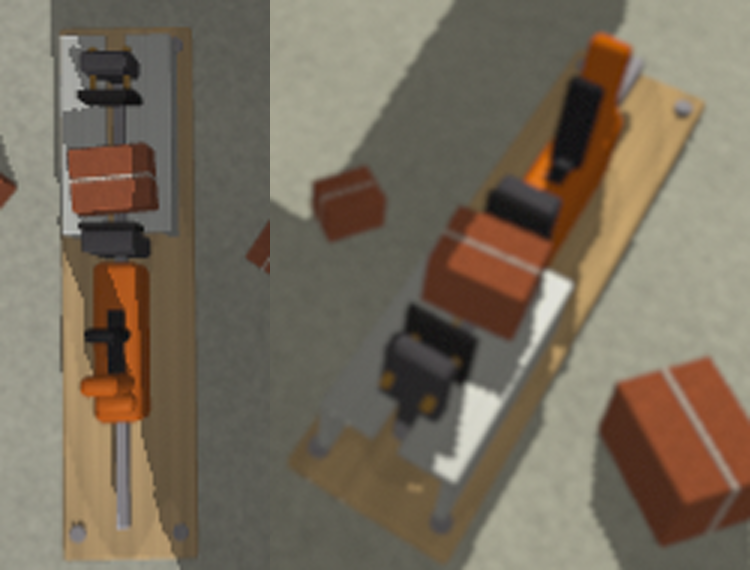

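The crop confirms it: the middle-sized block with its pale seam stands between the orange clamp's jaws. The clamp origin is about (512, 222) with a yaw near 0°. I'll move above it.

carry_out(
  rows=[
    [[0, 0, -69.7, 0.557, -0.656, -0.02, 0.9], [0, 0, -69.7, 0.557, -0.656, -0.02, 0.9], [0, 0, -69.7, 0.557, -0.656, -0.02, 0.9], [0, 0, -69.7, 0.557, -0.656, -0.02, 0.9], [0, 0, -69.7, 0.557, -0.656, -0.02, 0.9], [0, 0, -69.7, 0.557, -0.656, -0.02, 0.9], [0, 0, -69.7, 0.557, -0.656, -0.02, 0.9], [0, 0, -69.7, 0.557, -0.656, -0.02, 0.9], [0, 0, -69.7, 0.557, -0.656, -0.02, 0.9], [0, 0, -69.7, 0.557, -0.656, -0.02, 0.9], [0, 0, -69.7, 0.557, -0.656, -0.02, 0.9], [0, 0, -69.7, 0.557, -0.656, -0.02, 0.9], [0, 0, -69.7, 0.557, -0.656, -0.02, 0.9], [0, 0, -69.7, 0.557, -0.656, -0.02, 0.9], [0, 0, -69.7, 0.557, -0.656, -0.02, 0.9], [0, 0, -69.7, 0.557, -0.656, -0.02, 0.9], [0, 0, -69.7, 0.557, -0.656, -0.02, 0.9], [0, 0, -69.7, 0.557, -0.656, -0.02, 0.9], [0, 0, -69.7, 0.557, -0.656, -0.02, 0.9], [0, 0, -69.7, 0.557, -0.656, -0.02, 0.9]],
  ],
  grip_force=60,
)

```text
time_s: 1.77
tcp_pos: [502.3, 198.6, 250.3]
ee_rot: [-2.221, -2.221, 0.001]
force: [0.3, -0.6, -0.1]
gripper_width: 80.8
```

carry_out(
  rows=[
    [[0, 0, 0, 0.022, 0.009, 0, 0.9], [0, 0, 0, 0.022, 0.009, 0, 0.9], [0, 0, 0, 0.022, 0.009, 0, 0.9], [0, 0, 0, 0.022, 0.009, 0, 0.9]],
  ],
)

```text
time_s: 2.1
tcp_pos: [510.8, 217.8, 250.0]
ee_rot: [-2.221, -2.221, 0.003]
force: [0.5, 0.0, -0.8]
gripper_width: 81.3
```

```bash
python3 - <<'E'
from h import *
from rig import env
s=env.read_state();print(s["tcp_pos"],s["ee_rot"],s["gripper_width"])
c=eyes.camera_params("wrist");p,d=eyes.get_image("wrist");im=p[:,:,::-1].copy();cv2.imwrite("pics/w0.png",im);np.save("pics/w0.npy",d)
P=cloud("wrist",d,c);hsv=cv2.cvtColor(im,cv2.COLOR_BGR2HSV);x,y,z=P[...,0],P[...,1],P[...,2]
L=(d>0)&(y>170)&(y<270)&(x>380)&(x<720)&(z>20)&(z<160)
o=L&(hsv[...,0]<16)&(hsv[...,1]>215)&(hsv[...,2]>60)
for nm,m in(("orange hi",o&(z>138)),("orange lo",o&(z<75)),("dark hi",L&(hsv[...,2]<60)&(z>130)),("dark jaw",L&(hsv[...,2]<70)&(z>98)&(z<112))):
    q=P[m]
    if len(q)>5:
        r=cv2.minAreaRect(q[:,:2].astype(np.float32));print(nm,len(q),np.median(q,0).round(),np.percentile(q,[3,97],axis=0).round().tolist(),[np.round(t,1) for t in r])
E
```

```text
[510.81154932 217.83783098 249.97264581] [-2.22129227 -2.22103615  0.00252709] 81.33949992987596
orange hi 54 [503. 222. 143.] [[498.0, 213.0, 140.0], [508.0, 233.0, 144.0]] [array([502.7, 222.5]), array([21. , 11.2]), np.float64(86.0)]
orange lo 240 [541. 237.  65.] [[485.0, 209.0, 29.0], [584.0, 239.0, 70.0]] [array([533.6, 223.5]), array([107.3,  30.5]), np.float64(1.4)]
dark hi 332 [536. 224. 136.] [[531.0, 214.0, 132.0], [540.0, 232.0, 138.0]] [array([536. , 222.7]), array([ 9.5, 19.4]), np.float64(1.3)]
dark jaw 1666 [609. 226. 104.] [[537.0, 208.0, 99.0], [707.0, 242.0, 106.0]] [array([625.5, 224.2]), array([189. ,  39.1]), np.float64(1.0)]
```

View pics/w0.png

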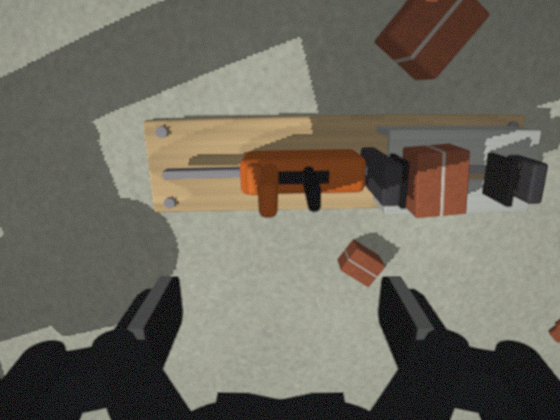

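Wrist view: grip at (268,200), trigger at (315,195), block at (437,180). The clamp origin is about (511, 223) with a yaw of about 1°. I'll descend part of the way and settle.

carry_out(
  rows=[
    [[0, 0, -1, 0.003, -0.001, 0.035, 0.9], [0, 0, -1, 0.003, -0.001, 0.07, 0.9], [0, 0, -1, 0.003, -0.001, 0.07, 0.9], [0, 0, -1, 0.003, -0.001, 0.07, 0.9], [0, 0, -1, 0.003, -0.001, 0.07, 0.9], [0, 0, -1, 0.003, -0.001, 0.07, 0.9]],
  ],
)

```text
time_s: 2.65
tcp_pos: [512.0, 221.2, 183.5]
ee_rot: [2.202, 2.238, 0.006]
force: [-0.8, -0.4, -0.4]
gripper_width: 81.4
```

carry_out(
  rows=[
    [[0, 0, 0, 0.002, -0.002, 0.02, 0.9], [0, 0, 0, 0.002, -0.002, 0.04, 0.9], [0, 0, 0, 0.002, -0.002, 0.06, 0.9], [0, 0, 0, 0.002, -0.002, 0.075, 0.9], [0, 0, 0, 0.002, -0.002, 0.085, 0.9], [0, 0, 0, 0.002, -0.002, 0.085, 0.9], [0, 0, 0, 0.002, -0.002, 0.085, 0.9], [0, 0, 0, 0.002, -0.002, 0.085, 0.9], [0, 0, 0, 0.002, -0.002, 0.085, 0.9]],
  ],
)

```text
time_s: 3.4
tcp_pos: [509.6, 223.6, 97.5]
ee_rot: [2.202, 2.239, 0.004]
force: [0.4, 0.1, -0.4]
gripper_width: 80.9
```

```bash
python3 - <<'E'
from h import *
from rig import env
s=env.read_state();print(s["tcp_pos"],s["force"])
p,d=eyes.get_image("scene");q=eyes.get_image("wrist")[0]
cv2.imwrite("pics/c2.png",np.hstack([cv2.resize(p[150:375,280:440],(400,562)),cv2.resize(q,(400,300))[:,:] if 0 else cv2.resize(q[100:380,180:380],(400,562))])[:,:,::-1])
E
```

```text
[509.59365157 223.55776757  97.46757337] [ 0.41179258  0.05600626 -0.39082026]
```

View pics/c2.png

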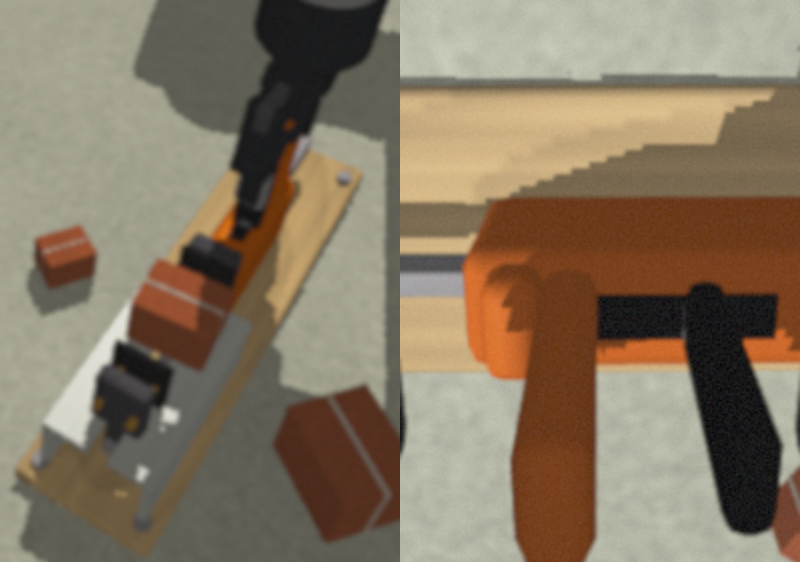

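The grip (555,420) and trigger (735,430) both stand between the fingers. First squeeze.

carry_out(
  rows=[
    [[0, 0, 0, 0, 0, 0, -0.6], [0, 0, 0, 0, 0, 0, -0.6], [0, 0, 0, 0, 0, 0, -0.6], [0, 0, 0, 0, 0, 0, -0.6], [0, 0, 0, 0, 0, 0, -0.6], [0, 0, 0, 0, 0, 0, -0.6], [0, 0, 0, 0, 0, 0, -0.6], [0, 0, 0, 0, 0, 0, -0.6], [0, 0, 0, 0, 0, 0, -0.6], [0, 0, 0, 0, 0, 0, -0.6]],
  ],
  grip_force=60,
)

```text
time_s: 4.33
tcp_pos: [509.2, 223.5, 99.5]
ee_rot: [2.201, 2.24, 0.002]
force: [-10.3, -3.3, 23.1]
gripper_width: 28.6
```

carry_out(
  rows=[
    [[0, 0, 0, 0, -0.001, 0, 0.8], [0, 0, 0, 0, -0.001, 0, 0.8], [0, 0, 0, 0, -0.001, 0, 0.8], [0, 0, 0, 0, -0.001, 0, 0.8], [0, 0, 0, 0, -0.001, 0, 0.8], [0, 0, 0, 0, -0.001, 0, 0.8], [0, 0, 0, 0, -0.001, 0, 0.8], [0, 0, 0, 0, -0.001, 0, 0.8]],
  ],
)

```text
time_s: 5.0
tcp_pos: [507.1, 223.2, 95.4]
ee_rot: [-2.202, -2.24, 0.001]
force: [-0.1, -0.0, -0.1]
gripper_width: 77.0
```

```bash
cat > jaw.py <<'E'
from h import *
from rig import env
s=env.read_state();print(s["tcp_pos"],s["force"],s["gripper_width"])
import sys
p,d=eyes.get_image("scene");cv2.imwrite(f"pics/{sys.argv[1]}.png",cv2.resize(p[150:375,280:440],(400,562),interpolation=2)[:,:,::-1])
P=cloud("scene",d);x,y,z=[P[...,i] for i in range(3)];hsv=cv2.cvtColor(p,cv2.COLOR_RGB2HSV)
m=(z>85)&(z<112)&(x>580)&(x<730)&(y>190)&(y<260)
k=m&(hsv[...,2]<70);r=m&(hsv[...,0]<12)&(hsv[...,1]>120)&(z>95)
print("dark hist x",np.histogram(x[k],np.arange(580,731,6))[0]);print("block top x",np.percentile(x[r],[3,97]),"y",np.percentile(y[r],[3,97]))
E
python3 jaw.py s1
```

```text
[507.11426122 223.20831276  95.41916697] [-0.06729711 -0.0047947  -0.12449341] 77.04022454161934
dark hist x [  0   0  10  40  52 170  13   4   0   0   0   0   0   0   0   0   0   0
  81 177   0  13  30 214   2]
block top x [625.71321022 671.08781142] y [200.43874801 250.1890927 ]
```

carry_out(
  rows=[
    [[0, 0, 0, 0, 0.002, 0, -0.6], [0, 0, 0, 0, 0.002, 0, -0.6], [0, 0, 0, 0, 0.002, 0, -0.6], [0, 0, 0, 0, 0.002, 0, -0.6], [0, 0, 0, 0, 0.002, 0, -0.6], [0, 0, 0, 0, 0.002, 0, -0.6], [0, 0, 0, 0, 0.002, 0, -0.6], [0, 0, 0, 0, 0.002, 0, -0.6], [0, 0, 0, 0, 0.002, 0, -0.6], [0, 0, 0, 0, 0.002, 0, -0.6], [0, 0, 0, 0, 0.002, 0, 0.8], [0, 0, 0, 0, 0.002, 0, 0.8], [0, 0, 0, 0, 0.002, 0, 0.8], [0, 0, 0, 0, 0.002, 0, 0.8], [0, 0, 0, 0, 0.002, 0, 0.8], [0, 0, 0, 0, 0.002, 0, 0.8], [0, 0, 0, 0, 0.002, 0, 0.8]],
  ],
  grip_force=60,
)

```text
time_s: 6.47
tcp_pos: [509.1, 223.2, 95.3]
ee_rot: [-2.202, -2.24, 0.001]
force: [-0.6, 0.1, -0.2]
gripper_width: 76.6
```

```bash
python3 jaw.py s2
```

```text
[509.06809803 223.17378459  95.31659137] [-0.60826769  0.12169251 -0.18980165] 76.56048515143995
dark hist x [  0   0   5  44  53 160  17   4   0   0   0   0   0   0   6   1  68 201
   0  16  31 211   2   0   0]
block top x [625.85770959 670.82319213] y [200.11826668 250.54254014]
```

The jaw draws 12 mm per squeeze. About 16 mm is left before the block is against the fixed jaw, so I'll run more cycles.

carry_out(
  rows=[
    [[0, 0, 0, 0, 0, 0, -0.6], [0, 0, 0, 0, 0, 0, -0.6], [0, 0, 0, 0, 0, 0, -0.6], [0, 0, 0, 0, 0, 0, -0.6], [0, 0, 0, 0, 0, 0, -0.6], [0, 0, 0, 0, 0, 0, -0.6], [0, 0, 0, 0, 0, 0, -0.6], [0, 0, 0, 0, 0, 0, -0.6], [0, 0, 0, 0, 0, 0, -0.6], [0, 0, 0, 0, 0, 0, -0.6], [0, 0, 0, 0, 0, 0, 0.8], [0, 0, 0, 0, 0, 0, 0.8], [0, 0, 0, 0, 0, 0, 0.8], [0, 0, 0, 0, 0, 0, 0.8], [0, 0, 0, 0, 0, 0, 0.8], [0, 0, 0, 0, 0, 0, 0.8], [0, 0, 0, 0, 0, 0, 0.8]],
  ],
  grip_force=70,
)

```text
time_s: 7.93
tcp_pos: [509.1, 223.2, 95.3]
ee_rot: [-2.202, -2.24, 0.001]
force: [-0.0, -0.0, 0.2]
gripper_width: 77.1
```

```bash
python3 jaw.py s3
```

```text
[509.05985995 223.18585511  95.30967173] [-0.03321446 -0.02973669  0.18130344] 77.09372342823148
dark hist x [  0   0   6  39  51 134  15   0   0   0   0   0   0   0  46 193   0  20
  31 213   2   0   0   0   0]
block top x [620.37833083 666.91402058] y [201.56269103 252.06090691]
```

carry_out(
  rows=[
    [[0, 0, 0, 0, 0, 0, -0.6], [0, 0, 0, 0, 0, 0, -0.6], [0, 0, 0, 0, 0, 0, -0.6], [0, 0, 0, 0, 0, 0, -0.6], [0, 0, 0, 0, 0, 0, -0.6], [0, 0, 0, 0, 0, 0, -0.6], [0, 0, 0, 0, 0, 0, -0.6], [0, 0, 0, 0, 0, 0, -0.6], [0, 0, 0, 0, 0, 0, -0.6], [0, 0, 0, 0, 0, 0, -0.6], [0, 0, 0, 0, 0, 0, 0.8], [0, 0, 0, 0, 0, 0, 0.8], [0, 0, 0, 0, 0, 0, 0.8], [0, 0, 0, 0, 0, 0, 0.8], [0, 0, 0, 0, 0, 0, 0.8], [0, 0, 0, 0, 0, 0, 0.8], [0, 0, 0, 0, 0, 0, 0.8]],
  ],
  grip_force=70,
)

```text
time_s: 9.4
tcp_pos: [509.0, 223.2, 95.3]
ee_rot: [-2.202, -2.24, 0.001]
force: [0.1, -0.1, 0.4]
gripper_width: 76.8
```

```bash
python3 jaw.py s4
```

```text
[509.00827646 223.19719619  95.29330965] [ 0.07298308 -0.06501283  0.35125691] 76.81117130739422
dark hist x [  0   0   6  42  50  94  10   0   0   0   0   0   0  31 142  15  35 207
  15   0   0   0   0   0   0]
block top x [615.12121934 661.42981076] y [201.4771323  252.23371891]
```

View pics/s4.png

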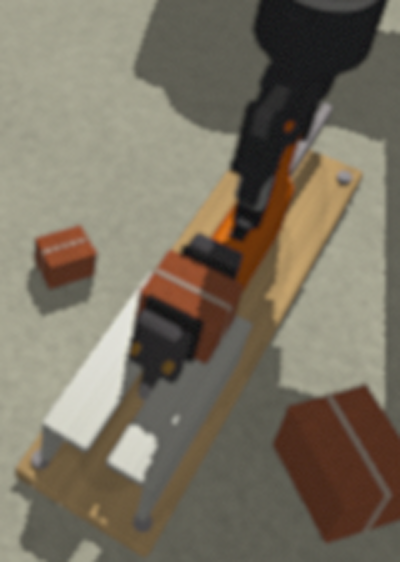

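The block is now against the fixed jaw and the sprung face is partly pushed in. I'll do one more squeeze with more force for margin.

carry_out(
  rows=[
    [[0, 0, 0, 0, 0, 0, -0.6], [0, 0, 0, 0, 0, 0, -0.6], [0, 0, 0, 0, 0, 0, -0.6], [0, 0, 0, 0, 0, 0, -0.6], [0, 0, 0, 0, 0, 0, -0.6], [0, 0, 0, 0, 0, 0, -0.6], [0, 0, 0, 0, 0, 0, -0.6], [0, 0, 0, 0, 0, 0, -0.6], [0, 0, 0, 0, 0, 0, -0.6], [0, 0, 0, 0, 0, 0, -0.6]],
  ],
  grip_force=70,
)

```text
time_s: 10.28
tcp_pos: [509.1, 223.4, 97.9]
ee_rot: [2.201, 2.241, -0.001]
force: [-10.9, -2.6, 15.6]
gripper_width: 28.2
```

carry_out(
  rows=[
    [[0, 0, 0, 0, 0, 0, 0.85], [0, 0, 0, 0, 0, 0, 0.85], [0, 0, 0, 0, 0, 0, 0.85], [0, 0, 0, 0, 0, 0, 0.85], [0, 0, 0, 0, 0, 0, 0.85], [0, 0, 0, 0, 0, 0, 0.85], [0, 0, 0, 0, 0, 0, 0.85], [0, 0, 0, 0, 0, 0, 0.85], [0, 0, 0, 0, 0, 0, 0.85], [0, 0, 0, 0, 0, 0, 0.85], [0, 0, 0, 0, 0, 0, 0.85], [0, 0, 0, 0, 0, 0, 0.85]],
  ],
)

```text
time_s: 11.28
tcp_pos: [509.3, 223.2, 95.7]
ee_rot: [-2.203, -2.24, 0.0]
force: [-0.3, -0.2, -0.6]
gripper_width: 79.1
```

```bash
python3 jaw.py s5
```

```text
[509.29417089 223.24299069  95.65735104] [-0.31287902 -0.18594693 -0.58378929] 79.1352237992814
dark hist x [  0   0   5  42  53  97   9   0   0   0   0   0   0  30 139  19  28 212
  10   0   0   0   0   0   0]
block top x [615.07636634 661.50590341] y [201.34057995 252.26034132]
```

carry_out(
  rows=[
    [[0, 0, 0, 0, 0, -0.02, 0.85], [0, 0, 0, 0, 0, -0.05, 0.85], [0, 0, 0, 0, 0, -0.085, 0.85], [0, 0, 0, 0, 0, -0.12, 0.85], [0, 0, 0, 0, 0, -0.15, 0.85], [0, 0, 0, -0.03, -0.02, -0.17, 0.85], [0, 0, 0, -0.06, -0.05, -0.17, 0.85], [0, 0, 0, -0.09, -0.08, -0.17, 0.85], [0, 0, 0, -0.11, -0.1, -0.17, 0.85], [0, 0, 0, -0.11, -0.1, -0.17, 0.85], [0, 0, 0, -0.11, -0.1, -0.17, 0.85], [0, 0, 0, -0.11, -0.1, -0.17, 0.85]],
  ],
)

```text
time_s: 12.33
tcp_pos: [411.7, 111.7, 266.1]
ee_rot: [2.203, 2.239, 0.002]
force: [-0.6, 0.3, -0.2]
gripper_width: 79.0
```

```bash
python3 jaw.py s6; python3 - <<'E'
from h import *
def f(p,d,nm):
    P=cloud("scene",d);x,y,z=[P[...,i] for i in range(3)];v=cv2.cvtColor(p,cv2.COLOR_BGR2HSV)
    m=(v[...,2]<70)&(y>190)&(y<260)&(x>630)&(x<735)&(z>92)&(z<110)
    # top rims of pad and jaw: clusters
    h=np.histogram(x[m],np.arange(630,735,2))[0];print(nm,[(630+2*i,int(n)) for i,n in enumerate(h) if n])
    t=(v[...,2]<60)&(y>195)&(y<250)&(x>520)&(x<560)&(z>105)&(z<142);print("trigger x",np.percentile(x[t],[5,50,95]).round(1),t.sum())
    r=(v[...,0]<12)&(v[...,1]>120)&(z>97)&(z<106)&(x>590)&(x<690)&(y>190)&(y<260);print("block z",np.median(z[r]),"rect",cv2.minAreaRect(P[r][:,:2].astype(np.float32)))
f(cv2.imread("pics/scene0.png"),np.load("pics/scene0.npy"),"before")
p,d=eyes.get_image("scene");f(p[:,:,::-1].copy(),d,"after")
E
```

```text
[411.67229041 111.68324621 266.14098573] [-0.56150192  0.31887157 -0.22025376] 79.02639126164176
dark hist x [  0   0   7  54  60 107   8   0   0   0   0   0   9  53 140  19  84 223
  14   0   0   0   0   0   0]
block top x [614.97989159 661.06243875] y [202.04780035 252.103118  ]
before [(700, 1), (702, 17), (704, 31), (706, 90), (708, 59), (720, 1), (722, 10), (724, 7), (726, 7), (728, 13), (730, 30), (732, 42)]
trigger x [537.6 541.3 542.9] 182
block z 100.21221484650829 rect ((633.3897705078125, 223.3199462890625), (74.95166015625, 53.68589782714844), 5.448225021362305)
after [(654, 1), (656, 7), (658, 1), (660, 23), (662, 29), (664, 68), (666, 58), (672, 1), (674, 18), (676, 26), (678, 26), (680, 23), (682, 28), (684, 48), (686, 102), (688, 6)]
trigger x [536.7 541.1 542.8] 177
block z 100.29476208323626 rect ((631.0377197265625, 226.36767578125), (71.64413452148438, 53.11407470703125), 1.4499157667160034)
```

View pics/s6.png

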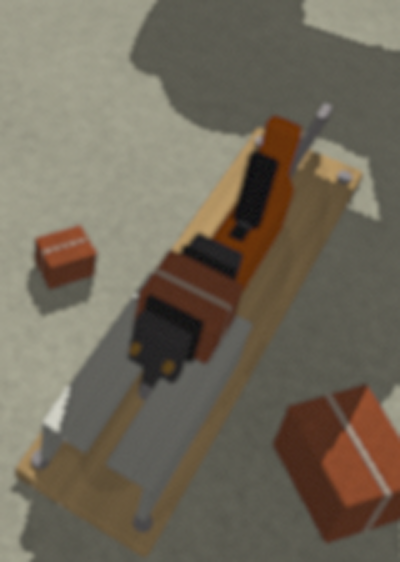

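After I moved clear, the sprung face had travelled 41.5 mm and the jaw about 48 mm, so the face is pushed in about 6.5 mm. The trigger is back at rest (541 mm, same as at the start), and the block is level against the fixed jaw. I'm handing it in.

```bash
python3 -c "
from rig import finish_job;print(finish_job())"
```

```text
the job is handed in; nothing more can be done
None
```

I squeezed and released the orange clamp's trigger five times, then moved the arm clear and handed the job in at about 12.5 s. `finish_job` gave no verdict, so the result below rests on my own camera checks.

- **Grip:** the first four squeezes drew the jaw about 12 mm each. The fifth moved it no further, as expected once it was tight. The sprung face is pushed in by about 6.5 mm. I worked that out from its 41.5 mm of travel against about 48 mm for the jaw; the 48 mm is partly inferred from the 12 mm steps.
- **Trigger:** it is back at its starting position to within 1 mm.
- **Block:** it stands level against the fixed jaw, centred at about x = 127 mm in the clamp's frame and within a few millimetres of the middle line.
- **Arm:** it touches nothing, and it stayed away from the blue clamp.

No checks failed or disagreed.

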